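Load the docked sample carrier, then pinch its two side catches and lift it out

ROBOT

A 6-joint arm with a two-finger parallel gripper is mounted at the origin on a cart in front of the work surface, level with it; the furniture and walls round the work are solid. World frame = base frame: x ahead of the robot, y to its left, z up, the work surface at z = 0. Lengths are in m, angles in degrees, forces in N, time in s.
With the tool pointing down it reaches from about 0.375 to 0.75 m from the base axis. Payload 9 kg.
Tool frame: the origin (TCP) lies midway between the tips of the shut fingers; the grasp point (between the pads) lies 19 mm behind it; z points along the fingers, y is the line along which they close (so a half turn about z gives the same grasp; the last joint's range is limited). The gripper opens to 85 mm and grips with 20 to 120 N. Pads are 22 mm wide; open, the fingers measure 114 mm over their backs; the gripper's body (76 mm by 85 mm) begins 54 mm behind the grasp point. The pads swing forward as they close: fully open they stand 13 mm farther back than shut.
Start: joints at [-84.093, 5.964, 5.575, 89.605, 0, 77.527], TCP at [0.189, -0.569, 0.231] pointing down, gripper open.
Joint ranges: [-171.21, 171.21], [-48.23, 106.86], [-62.78, 66.21], [-105.2, 120.99], [-86.42, 89.51], [-180, 180]. Speed limits (degrees/s): [127.2, 127.2, 147.25, 180, 180, 180].

INTERFACE

Orientations are given as [roll, pitch, yaw] about the fixed x, y, z axes, in that order (R = Rz(yaw) Ry(pitch) Rx(roll)).
In Python, from plant import * gives the robot as it stands.
- The arm moves only by the tool send_rows, never from a script. Its argument "deltas" is a list of rows, each a list of 7 numbers: the opening, from 0 (shut) to 1 (fully open), then the shift along the tool's x, y, z in units of 0.4 m (1.0 is 0.4 m), then the turn, a rotation vector about the tool's x, y, z in units of pi rad (1.0 is pi rad). In form: [[gripper, tx, ty, tz, ax, ay, az], ...]. A call has 1 to 20 rows; each row shifts and turns the commanded pose from where the row before left it, along the tool's axes as they then stand; what a row does not reach is not made up. A row lasts 1/10 s, in which the tool goes at most 50 mm and 8.59 degrees, less where a joint would pass 70% of its speed; a pose out of reach is approached as far as the arm can. A call with a number of a shift or a turn outside -1 to 1 is refused whole. A call with a gripper value outside its range is refused whole. The fingers move at their own pace and stop on an object; "force" is the grip in N (left out, the last holds). Time passes only in rows, so rows that do not move let the fingers close. It gives the time, the measured TCP pose, the force, the opening and the grip force at its end, in the units of the state.
- state(): the state, without advancing time (a new reading comes with each control period).
- snapshot(name): name is "scene" or "top"; returns a dict with "frame" (420x560x3 uint8, red, green, blue), "z_map" (420x560 float32, m along the optical axis (not along the pixel's ray), 0 where there is no reading), "fx", "fy", "cx", "cy" (pixels), "k1" (the pictures are not rectified: a ray, as slopes to the right and down, at radius r is drawn at 1 + k1 r^2 times it, then the intrinsics apply), "R" (3x3) and "t" (3): a world point X has camera coordinates R X + t. Camera axes: x right, y down, z forward; pixel columns grow to the right and rows downward; lengths in m; the calibration is good to about 2 mm. A picture is of the moment at which its call begins.
- finish_job(): hands the job in; it is judged then, once.
Trained networks look in the newest picture that a camera, given by its name, has taken for a name from the list of things; names that differ only in an ending like _2 or _b are one class to them, and where a whole thing is asked for, a point or a joint stands for the part that bears it (a point fixed in the world has none). Each returns a list of dicts, best first, with "confidence" (0 to 1); they miss things now and then, are a little off and sometimes report something else, mostly with a low value. They report only what shows in the picture. A call takes as long as a camera call.
- recognise(camera, query): "pixel" ([row, column] in pixels, amid what is visible of it).
- silhouettes(camera, query): "region" (420x560 bool, what is visible of it) and "pixel" ([row, column] in pixels, amid what is visible of it).
- landmark_of(camera, query): "pixel" ([row, column] in pixels: a listed point, or the origin of a listed thing).
The state is a dict: "t": time; "q": joint angles; "joint_velocities": joint speeds; "joint_torque": joint torques, N m; "ee_pos": TCP position; "ee_rot": TCP orientation; "contact_force": force on the tool from outside, world axes, zero at the start; "torque": the same for the moment, N m; "grip_width": opening from 0.0 (shut) to 1.0 (fully open); "finger_force": force on a finger pad.
Only numpy, scipy, OpenCV 4.12 (cv2) and the standard library are available. Lean on these libraries where they do the work, as an engineer would, in place of code of your own. Each camera call takes 0.05 s, during which the arm holds its last target. There are 200 camera calls.

TASK

Load the sample carrier while it is locked in its dock: stand the small screw-cap bottle fully down in the carrier's large well and the two capped tubes from the rack fully down in its two small wells (either tube in either well). Then pinch the carrier's two opposed side catches together, lift the loaded carrier out of the dock to at least 8 cm above its seat, and finish while still holding it there by the two catches, over the dock, level and still, with bottle and tubes in their wells. Leave the petri dish, the beaker and the tin where they are.

Things in the scene. Friction and masses are not known exactly. Their poses are not given: they have to be found in the camera images.
- dock: Docking base fixed to the worktop: grey plate 208 x 96 mm, 8 mm thick, guide lips 12 mm high round the carrier's foot (1.2 mm play each way); at the middle of each long side a steel strike post 28 mm wide, 72 mm high, overhanging the carrier's hook by 3 to 4 mm. Origin on the worktop under the seated carrier's origin; x along the dock, y across.
- carrier: White carrier, 0.33 kg, locked in the dock. Origin: underside centre (8 mm above the worktop when seated); z up, x along it (-102 to +78 mm), y across (68 mm wide). Large round well (a cup 36 mm high) at -x, two small ones (46 mm high) at +x, between them a centre post 34 x 17 mm, 100 mm high, with a sprung catch at +y and at -y. When loaded it hangs nearly level from the pinch point.
- catch_a: Black catch on the carrier's +y side: a lever on a hinge along x (its origin: carrier y +16 mm, z 8 mm), leaning outward 0.12 rad at rest; pinched fully in it stands upright against a stop. Its hook, 52 to 57 mm above the carrier's underside, sits under the dock's strike; with both catches pinched in the carrier lifts straight out and the hooks pass the strikes within 15 mm.
- catch_b: Black catch on the carrier's -y side, the mirror image of catch_a.
- pinch_point (a point): Midway between the catches' ribbed finger pads, 95 mm above the carrier's underside, axes as the carrier's. Pads 26 mm wide (x), 26 mm high; outer faces 61 mm apart (along y) at rest, 40 mm fully pinched; below 45 mm the hooks are free. Springs push back 3.5 N per pad at rest, 7 N fully in. The strikes outside end 31 mm below this point; no obstacle beside the pads above that.
- bottle_well (a point): Centre of the floor of the large round well: 57 mm in diameter, 30 mm deep, mouth 36 mm above the carrier's underside.
- tube_well_a (a point): Centre of the floor of the small round well on the carrier's +y side: 19 mm in diameter, 40 mm deep. The two small wells are 38 mm apart (along y), 57 mm from the centre post's axis.
- tube_well_b (a point): The same for the small well on the carrier's -y side.
- bottle: Small white plastic bottle with a screw cap, 52 mm in diameter, 110 mm high, about 90 g, standing alone on the worktop to one side of the dock (not the one at the back wall). Origin at the centre of its underside, z up. Straight body from the foot to 65 mm up: grip it there.
- rack: Tube rack, fixed to the worktop on the other side of the dock: 62 mm (x) by 171 mm (y), 61 mm high, origin at the centre of its underside, z up. The tubes stand on its floor, 3 mm above the worktop.
- tube_a: Tube with a screw cap standing in the rack: 16 mm in diameter, 98 mm high with its cap (18 mm in diameter), 18 g. Origin at its lower tip, z up along the tube.
- tube_b: The other tube in the rack, alike.
- dish: Petri dish, 71 mm in diameter, 14 mm high, near the work. Leave it.
- beaker: Plastic beaker, 70 mm in diameter, 85 mm high, behind the dock. Leave it.
- tin: Flat round tin, 60 mm in diameter, 22 mm high, behind the dock. Leave it.

How it is judged:
By the outcome, as a careful person would: the job done as asked, in the order asked, and still so for the second after the job is handed in, while the arm keeps its last pose, push and grip.
It also fails if it takes over 72 s, if anything falls off the work surface, if the arm or the gripper's body presses on something with over 40 N, if the wrist force passes 120 N, or if a joint passes its speed limit or range.

## Working session

There is one attempt and no reset: what is moved stays moved. The work goes in short steps, Python scripts to look and compute and a tool call to move; the robot and the scene stay as the last step left them, time stands still between calls to the robot, and variables do not carry over. Pictures are saved under pics/ and viewed, at most 10 in all, crops included, and the job is handed in when it is done.

Besides the shell and the picture viewer there is one more tool, called after "Emit:" as name(argument=value, ...), one argument or row to a line, values as JSON. send_rows: Moves the arm, as the interface text tells. Shifts and turns lie within -1 to 1; 1 stands for 0.4 m of shift or pi rad of turn. Its arguments: {"type":"object","properties":{"deltas":{"type":"array","items":{"type":"array","items":{"type":"number","minimum":-1,"maximum":1}}},"force":{"type":"number"}},"required":["deltas"]}

```bash
ls; mkdir -p pics
cat > h.py <<'E'
from plant import *
import numpy as np, cv2
from scipy.spatial.transform import Rotation as Ro
def ray(s,pix):
    v,u=pix; d=np.array([(u-s['cx'])/s['fx'],(v-s['cy'])/s['fy']]); x=d.copy()
    for _ in range(20): x=d/(1+s['k1']*(x@x))
    return np.array([x[0],x[1],1.])
def back(s,pix,z): # camera depth -> world
    return s['R'].T@(ray(s,pix)*z-s['t'])
def cloud(s,mask=None):
    ys,xs=np.nonzero((s['z_map']>0)&(mask if mask is not None else True))
    d=np.stack([(xs-s['cx'])/s['fx'],(ys-s['cy'])/s['fy']],1); x=d.copy()
    for _ in range(20): x=d/(1+s['k1']*(x**2).sum(1,keepdims=True))
    z=s['z_map'][ys,xs]; P=np.c_[x,np.ones(len(x))]*z[:,None]
    return (P-s['t'])@s['R']
def tri(sa,pa,sb,pb):
    A=[];b=[]
    for s,p in((sa,pa),(sb,pb)):
        d=s['R'].T@ray(s,p); d/=np.linalg.norm(d); c=-s['R'].T@s['t']
        M=np.eye(3)-np.outer(d,d); A.append(M); b.append(M@c)
    X=np.linalg.lstsq(np.vstack(A),np.hstack(b),rcond=None)[0]
    return X
E
python3 - <<'E'
from h import *
s=state(); print(s)
S={}
for n in('scene','top'):
    S[n]=snapshot(n); cv2.imwrite(f'pics/{n}0.png',S[n]['frame'][...,::-1])
    print(n,'cam at',-S[n]['R'].T@S[n]['t'], S[n]['fx'],S[n]['k1'])
L={}
for q in['dock','carrier','catch_a','catch_b','pinch_point','bottle_well','tube_well_a','tube_well_b','bottle','rack','tube_a','dish','beaker','tin']:
    for n in S:
        r=landmark_of(n,q); L[n,q]=r
        for k in r[:3]:
            p=k['pixel'];z=S[n]['z_map'][int(round(p[0])),int(round(p[1]))]
            print(q,n,np.round(p,1),round(k['confidence'],2),np.round(back(S[n],p,z),3))
    a,b=L['scene',q],L['top',q]
    if a and b: print('   tri',np.round(tri(S['scene'],a[0]['pixel'],S['top'],b[0]['pixel']),4))
E
```

```text
pics
{'t': 0.0, 'q': array([-8.40928724e+01,  5.99885116e+00,  5.52737340e+00,  8.96042614e+01,
        3.01936543e-04,  7.75265684e+01]), 'joint_velocities': array([ 0.02486284, -0.0492598 , -0.0368495 ,  0.00483938, -0.00160457,
       -0.02778033]), 'joint_torque': array([-7.65753498e-06, -5.56927800e+01,  5.03650188e+01,  1.67911663e-02,
       -2.76857318e-04, -8.80210465e-07]), 'ee_pos': array([ 0.18917096, -0.56905351,  0.23052296]), 'ee_rot': array([-1.79926114e+02, -1.66534713e-02,  1.83805482e+01]), 'contact_force': array([-0.01777524, -0.92790906, -0.69923139]), 'torque': array([-0.00172587,  0.01188135,  0.00253004]), 'finger_force': 0.0, 'grip_width': 1.0023890566258324}
scene cam at [-0.06869419 -1.18465583  0.8221419 ] 461.8004649667129 0.0035297240872075968
top cam at [ 0.42831267 -0.09122089  1.47101447] 514.7754563061409 -0.0780977430579426
dock scene [236.1 255.6] 0.55 [ 0.519 -0.033  0.009]
dock scene [324.5 287. ] 0.38 [ 0.393 -0.446  0.013]
dock top [231.2 251.3] 0.92 [ 0.552 -0.01   0.105]
   tri [ 0.5513  0.0026 -0.019 ]
carrier scene [231.2 257.8] 0.76 [ 0.53
[... 1750 characters left out ...]
78 -0.251  0.062]
   tri [ 0.6102  0.0506 -0.2835]
tube_a scene [284.  270.8] 0.63 [ 0.437 -0.283  0.013]
tube_a top [257.1 335.8] 0.51 [ 0.488 -0.239  0.071]
tube_a top [277.9 347.3] 0.43 [ 0.432 -0.267  0.098]
   tri [ 0.4776 -0.2426 -0.0281]
dish scene [322.9 283.9] 0.94 [ 0.389 -0.438  0.014]
dish top [290.4 396.1] 0.7 [ 0.398 -0.414  0.018]
   tri [ 0.3986 -0.4199 -0.0047]
beaker scene [285.1 270.9] 0.19 [ 0.442 -0.275  0.001]
beaker top [166.9 301.5] 0.71 [ 0.751 -0.146  0.   ]
beaker top [232.7 248.9] 0.31 [ 0.547 -0.004  0.109]
   tri [ 0.6677 -0.1117 -0.155 ]
tin scene [206.5 297.1] 0.72 [0.738 0.061 0.019]
tin top [168.2 226.7] 0.78 [0.74  0.07  0.021]
   tri [0.7428 0.0701 0.0129]
```

View pics/scene0.png

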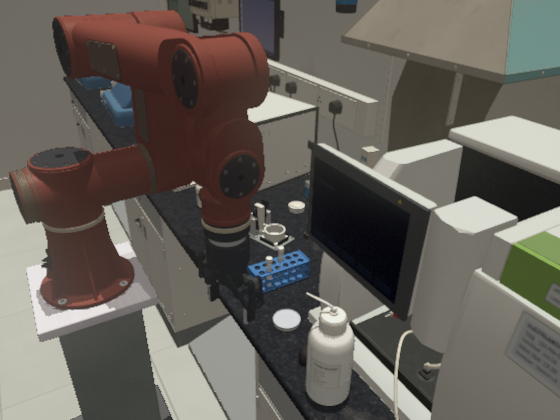

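View pics/top0.png

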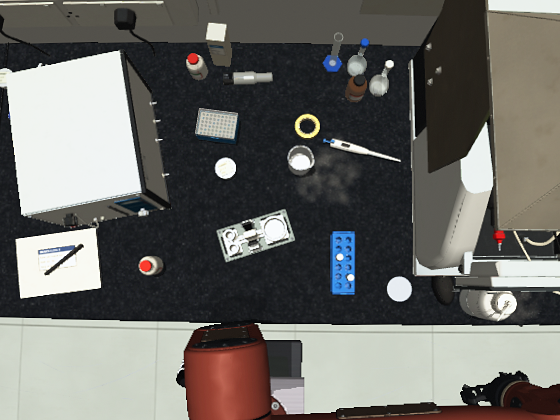

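The scene view shows the arm standing partly in front of the dock (≈(262,235)), with the rack at (280,270) and the dish at (287,320). The top view shows the carrier at (256,235), the bottle with the red cap at (151,266), the rack at (342,262) with tubes at (340,257) and (350,278), the dish at (399,289), the beaker at (301,160) and the tin at (226,168).

Run:
```python
from h import *
s=snapshot('top'); np.save('top0.npy',s,allow_pickle=True)
f=s['frame'][...,::-1]
a=cv2.resize(f[200:272,205:305],None,fx=5,fy=5,interpolation=cv2.INTER_CUBIC)
b=cv2.resize(f[225:300,320:380],None,fx=5,fy=5,interpolation=cv2.INTER_CUBIC)
c=np.zeros((375,800,3),np.uint8); c[:360,:500]=a; c[:,500:]=b
cv2.imwrite('pics/crop1.png',c)
P=cloud(s)
m=(abs(P[:,0]-.54)<.1)&(abs(P[:,1]-.0)<.15)
Q=P[m]
h,e=np.histogram(Q[:,2],bins=np.arange(-.01,.125,.004))
for a,b in zip(e,h): print(round(a,3),b,end='; ')
print()
# table level
T=P[(abs(P[:,0]-.5)<.05)&(abs(P[:,1]-.15)<.04)]; print('table',T[:,2].mean(),T[:,2].std())
for nm,(x,y,r) in dict(bottle=(.455,.25,.06),).items():
    B=P[(np.hypot(P[:,0]-x,P[:,1]-y)<r)&(P[:,2]>.03)]; print(nm,B.mean(0),B[:,2].max(),len(B)); 
    t=B[B[:,2]>B[:,2].max()-.012]; print(t.mean(0),len(t), np.ptp(t,axis=0))
B=P[(abs(P[:,0]-.46)<.12)&(abs(P[:,1]+.255)<.06)&(P[:,2]>.05)]
t=B[B[:,2]>.08]; 
from scipy.cluster.hierarchy import fclusterdata
c=fclusterdata(t,.02,'distance')
for k in set(c): print('tube',t[c==k].mean(0),(c==k).sum(),np.ptp(t[c==k],axis=0),t[c==k][:,2].max())
r=B[B[:,2]<.07]; print('rack',cv2.minAreaRect((r[:,:2]*1000).astype(np.float32)),r[:,2].mean(),len(r))
```

```text
-0.01 188; -0.006 1276; -0.002 2310; 0.002 1237; 0.006 615; 0.01 423; 0.014 315; 0.018 148; 0.022 88; 0.026 19; 0.03 14; 0.034 23; 0.038 62; 0.042 110; 0.046 62; 0.05 74; 0.054 42; 0.058 15; 0.062 9; 0.066 17; 0.07 36; 0.074 18; 0.078 10; 0.082 2; 0.086 3; 0.09 7; 0.094 4; 0.098 9; 0.102 25; 0.106 48; 0.11 41; 0.114 26; 0.118 5; 
table -0.0004444884266834147 0.003118775707598761
bottle [0.45843734 0.26371412 0.0854088 ] 0.11587881410305288 336
[0.45698444 0.27029194 0.10917965] 95 [0.02910721 0.02734575 0.01180881]
tube [ 0.48640609 -0.24679252  0.09986031] 39 [0.01622495 0.01672867 0.01567042] 0.10592226524959947
tube [ 0.43463932 -0.27269056  0.0994926 ] 39 [0.01585618 0.01608665 0.02948801] 0.10979817512298766
rack ((474.361572265625, -260.5640869140625), (59.25406265258789, 168.4123077392578), 89.14024353027344) 0.05802373521505762 916
```

View pics/crop1.png

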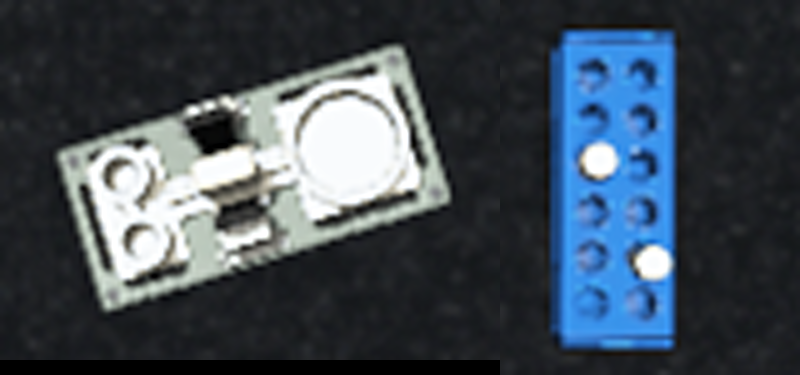

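The crop shows the wells: the large mouth at crop (352,147), the small ones at (128,178) and (144,241). The tube caps are at (599,160) and (653,263).

```bash
cat >> h.py <<'E'
def at(s,pix,z): # intersect ray with height z
    d=s['R'].T@ray(s,pix); c=-s['R'].T@s['t']; return c+d*(z-c[2])/d[2]
def proj(s,X):
    c=np.atleast_2d(X)@s['R'].T+s['t']; x=c[:,:2]/c[:,2:]; x=x*(1+s['k1']*(x**2).sum(1,keepdims=True))
    return np.c_[x[:,1]*s['fy']+s['cy'],x[:,0]*s['fx']+s['cx']]
E
python3 - <<'E'
from h import *
s=np.load('top0.npy',allow_pickle=True).item()
f=s['frame'].astype(float); 
def blob(mask,r0,r1,c0,c1):
    m=np.zeros(mask.shape,bool); m[r0:r1,c0:c1]=mask[r0:r1,c0:c1]; ys,xs=np.nonzero(m); return np.array([ys.mean(),xs.mean()]),m.sum()
wh=f.min(2)
w=np.clip((wh-110)/100,0,1)
for nm,(r,c) in dict(t1=(256.6,339.6),t2=(277.2,350.4)).items():
    r0,c0=int(r)-5,int(c)-5; ww=w[r0:r0+12,c0:c0+12]; ys,xs=np.mgrid[r0:r0+12,c0:c0+12]
    p=[(ww*ys).sum()/ww.sum(),(ww*xs).sum()/ww.sum()]; print(nm,np.round(p,2),ww.sum(),at(s,p,.101))
red=(f[...,0]>130)&(f[...,1]<90)
p,n=blob(red,250,285,130,175); print('bottle cap',p,n,at(s,p,.110), at(s,p,.105))
for nm,pc,z in(('big',(352,147),.044),('s1',(128,178),.054),('s2',(144,241),.054)):
    p=[(pc[1]+.5)/5-.5+200,(pc[0]+.5)/5-.5+205]; print(nm,np.round(p,1),at(s,p,z))
m=(f.max(2)>85).astype(np.uint8); m[:205]=0;m[270:]=0;m[:,:210]=0;m[:,300:]=0
n,l,st,ce=cv2.connectedComponentsWithStats(m); k=1+st[1:,4].argmax()
cn=max(cv2.findContours((l==k).astype(np.uint8),0,1)[0],key=len)[:,0]
W=np.array([at(s,[y,x],.008)[:2] for x,y in cn])*1000
print(cv2.minAreaRect(W.astype(np.float32)))
# pixels' centre contour lies 1/2 px inside -> robust fit of rectangle 208x96
from scipy.optimize import least_squares
def res(p):
    c,si=np.cos(p[2]),np.sin(p[2]); d=W-p[:2]; u=abs(d[:,0]*c+d[:,1]*si)-104+p[3]; v=abs(-d[:,0]*si+d[:,1]*c)-48+p[3]
    return np.maximum(u,v)
r=least_squares(res,[551,0,np.radians(-73),1.],loss='soft_l1',f_scale=1); print(r.x,np.degrees(r.x[2]),np.median(abs(r.fun)))
# bottle body: cloud
for n_ in('bottle','carrier','dock','tube'):
  for q in silhouettes('top',n_ if n_!='tube' else 'tube_a')[:3]: print(n_,q['confidence'],q['pixel'],q['region'].sum())
E
```

```text
t1 [256.52 339.53] 37.94 [ 0.48795354 -0.24575617  0.101     ]
t2 [277.11 350.23] 38.63 [ 0.43388856 -0.27418366  0.101     ]
bottle cap [265.61458333 145.01041667] 96 [0.45583398 0.26912271 0.11      ] [0.45593509 0.27044651 0.105     ]
big [229. 275.] [ 0.56448815 -0.07239115  0.044     ]
s1 [235.2 230.2] [0.54457123 0.05090703 0.054     ]
s2 [247.8 233.4] [0.50993194 0.0411784  0.054     ]
((550.7005004882812, -15.646644592285156), (98.32836151123047, 208.37420654296875), 18.424869537353516)
[550.26874626 -15.74822036  -1.25024393   1.00787827] -71.63370081072624 0.6971668864131062
bottle 0.62 [266.4, 149.1] 383
carrier 0.62 [234.3, 251.6] 1344
carrier 0.42 [267.1, 150.3] 374
carrier 0.27 [166.8, 226.7] 358
dock 0.77 [239.3, 256.5] 1090
tube 0.52 [277.5, 349.4] 43
tube 0.48 [257.0, 335.7] 30
tube 0.29 [242.1, 254.5] 34
```

```bash
cat > ov.py <<'E'
from h import *
def overlay(s,ox,oy,th,out):
    k=8; r0,c0=203,212; f=s['frame'][r0:r0+62,c0:c0+90,::-1]
    im=cv2.resize(f,None,fx=k,fy=k,interpolation=cv2.INTER_CUBIC)
    c,si=np.cos(th),np.sin(th)
    def dr(pts,col):
        pts=np.array(pts,float); w=np.c_[ox+pts[:,0]*c-pts[:,1]*si, oy+pts[:,0]*si+pts[:,1]*c,pts[:,2]]/1000
        p=proj(s,w); q=np.c_[(p[:,1]-c0+.5)*k-.5,(p[:,0]-r0+.5)*k-.5]
        cv2.polylines(im,[np.round(q*8).astype(np.int32)],True,col,1,cv2.LINE_AA,3)
    R=lambda x0,x1,y0,y1,z:[(x0,y0,z),(x1,y0,z),(x1,y1,z),(x0,y1,z)]
    C=lambda x,y,r,z:[(x+r*np.cos(a),y+r*np.sin(a),z) for a in np.linspace(0,2*np.pi,60)]
    dr(R(-116,92,-48,48,8),(0,255,255))
    dr(R(-17,17,-8.5,8.5,108),(0,255,0))
    for x,y,r,z in((-70,0,28.5,44),(57,19,9.5,54),(57,-19,9.5,54)): dr(C(x,y,r,z),(0,0,255))
    for x,y,r,z in((-70,0,28.5,14),(57,19,9.5,14),(57,-19,9.5,14)): dr(C(x,y,r,z),(255,80,0))
    cv2.imwrite(out,im)
if __name__=='__main__':
    s=np.load('top0.npy',allow_pickle=True).item()
    th=np.radians(108.37); overlay(s,546.5,-4.4,th,'pics/ov1.png')
E
python3 ov.py
```

```text
(no output)
```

View pics/ov1.png

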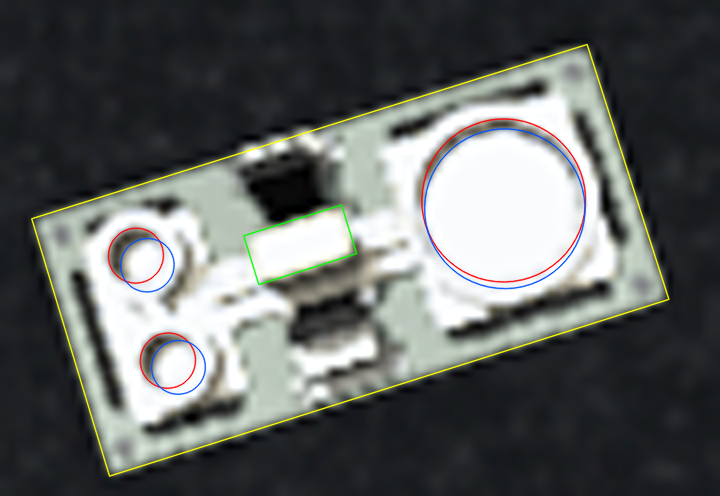

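The overlay fits to about 1 mm: carrier origin at (0.5465, -0.0044), x axis at 108.4° (the start yaw of 18.4° already suits the tubes). I'll fetch the nearer tube first.

```bash
cat >> h.py <<'E'
TH=np.radians(108.37); O=np.array([.5465,-.0044])
def car(x,y): return O+np.array([x*np.cos(TH)-y*np.sin(TH),x*np.sin(TH)+y*np.cos(TH)])/1000
def plan(x,y,z,yaw=None,step=.025,s=None):
    s=s or state(); R=Ro.from_euler('xyz',s['ee_rot'],degrees=True)
    d=R.inv().apply(np.array([x,y,z])-s['ee_pos'])
    rv=np.zeros(3)
    if yaw is not None: rv=(R.inv()*Ro.from_euler('xyz',[180,0,yaw],degrees=True)).as_rotvec(degrees=True)
    n=max(1,int(np.ceil(max(np.linalg.norm(d)/step,np.linalg.norm(rv)/7.5))))
    print('at',np.round(s['ee_pos'],4),np.round(s['ee_rot'],2),'F',np.round(s['contact_force'],1),'grip',round(s['grip_width'],3),round(s['finger_force'],1),'t',round(s['t'],2))
    print('total units',np.round(d/.4,4),np.round(rv/180,4),'rows',n,'per row',np.round(d/.4/n,4),np.round(rv/180/n,4))
E
python3 -c "
from h import *
plan(.4339,-.2742,.15,18.37)
print(car(-70,0),car(57,19),car(57,-19),car(0,0))"
```

```text
at [ 0.1892 -0.5694  0.2313] [180.     0.    18.38] F [-0.4 -0.1  0.5] grip 1.004 0.0 t 1.75
total units [ 0.8132 -0.5074  0.2032] [0.     0.     0.0001] rows 16 per row [ 0.0508 -0.0317  0.0127] [0. 0. 0.]
[ 0.56856065 -0.07083288] [0.51050454 0.04370745] [0.54656811 0.05568324] [ 0.5465 -0.0044]
```

Emit:
send_rows(
  deltas=[
    [0.6, 0.03, -0.02, 0.0, 0, 0, 0],
    [0.6, 0.052, -0.0325, 0.012, 0, 0, 0],
    [0.6, 0.052, -0.0325, 0.012, 0, 0, 0],
    [0.6, 0.052, -0.0325, 0.012, 0, 0, 0],
    [0.6, 0.052, -0.0325, 0.012, 0, 0, 0],
    [0.6, 0.052, -0.0325, 0.012, 0, 0, 0],
    [0.6, 0.052, -0.0325, 0.012, 0, 0, 0],
    [0.6, 0.052, -0.0325, 0.012, 0, 0, 0],
    [0.6, 0.052, -0.0325, 0.012, 0, 0, 0],
    [0.6, 0.052, -0.0325, 0.012, 0, 0, 0],
    [0.6, 0.052, -0.0325, 0.012, 0, 0, 0],
    [0.6, 0.052, -0.0325, 0.012, 0, 0, 0],
    [0.6, 0.052, -0.0325, 0.012, 0, 0, 0],
    [0.6, 0.052, -0.0325, 0.012, 0, 0, 0],
    [0.6, 0.052, -0.0325, 0.012, 0, 0, 0],
    [0.6, 0.052, -0.0325, 0.012, 0, 0, 0],
    [0.6, 0.0032, 0.0001, 0.0232, 0, 0, 0],
    [0.6, 0, 0, 0, 0, 0, 0],
  ],
  force=25,
)

```text
t: 3.55
ee_pos: [0.4336, -0.2729, 0.1488]
ee_rot: [-179.9, 0.0, 18.5]
contact_force: [-0.3, 1.0, -0.1]
grip_width: 0.6
finger_force: 0.0
```

Run:
```python
from h import *
plan(.4339,-.2742,.068,18.37)
t=snapshot('top'); s=snapshot('scene')
cv2.imwrite('pics/a2.png',np.hstack([cv2.resize(t['frame'][220:310,300:400],(400,360),interpolation=2),cv2.resize(s['frame'][200:300,220:320],(400,400),interpolation=2)[:360]])[...,::-1])
for q in('tube_a','rack','pinch_point','tube_well_a'):
  for k in landmark_of('scene',q)[:3]: print(q,np.round(k['pixel'],1),k['confidence'])
```

```text
at [ 0.4336 -0.2729  0.1488] [-1.7991e+02  5.0000e-02  1.8480e+01] F [-0.3  1.  -0.1] grip 0.6 0.0 t 3.55
total units [-0.0003  0.0037  0.2019] [-0.0005  0.0003  0.0006] rows 4 per row [-0.0001  0.0009  0.0505] [-0.0001  0.0001  0.0001]
tube_a [285.7 272.6] 0.46
tube_a [235.9 257.9] 0.35
rack [277.5 279.6] 0.92
pinch_point [207.8 257.3] 0.62
tube_well_a [220.  254.9] 0.83
tube_well_a [222.1 244.3] 0.53
```

View pics/a2.png

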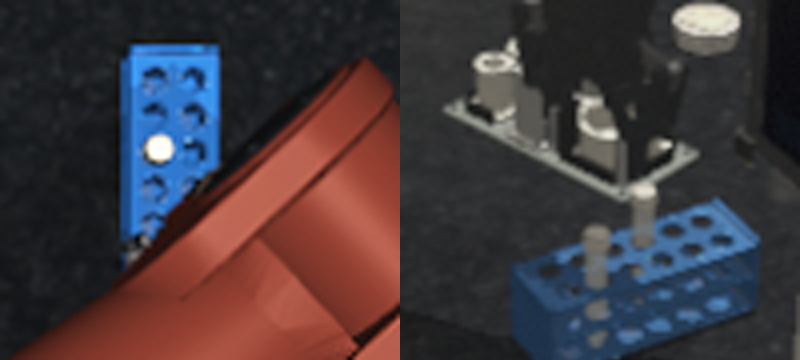

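The crop shows the gripper above the front tube. In the scene picture the cap tops are near (row 258, col 269) and (row 247, col 281). I'll check the two-view height, then go down.

Run:
```python
from h import *
t=np.load('top0.npy',allow_pickle=True).item(); s=snapshot('scene')
print(tri(t,[277.11,350.23],s,[258,269.2]),tri(t,[256.52,339.53],s,[247,281]))
print(proj(s,[[.4339,-.2742,.101],[.488,-.2458,.101]]))
```

```text
[ 0.43476139 -0.27510322  0.09747013] [ 0.48881036 -0.24634149  0.09942843]
[[256.88264296 268.41585281]
 [246.54746475 280.35415308]]
```

Emit:
send_rows(
  deltas=[
    [0.6, 0, 0.0025, 0.05, 0, 0, 0],
    [0.6, 0, 0, 0.05, 0, 0, 0],
    [0.6, 0, 0, 0.05, 0, 0, 0],
    [0.6, 0, 0, 0.035, 0, 0, 0],
    [0.6, 0, 0, 0.017, 0, 0, 0],
    [0.6, 0, 0, 0, 0, 0, 0],
    [0.1, 0, 0, 0, 0, 0, 0],
    [0.1, 0, 0, 0, 0, 0, 0],
    [0.1, 0, 0, 0, 0, 0, 0],
    [0.1, 0, 0, 0, 0, 0, 0],
    [0.1, 0, 0, 0, 0, 0, 0],
    [0.1, 0, 0, 0, 0, 0, 0],
  ],
  force=25,
)

```text
t: 5.1
ee_pos: [0.4347, -0.2757, 0.0702]
ee_rot: [179.9, -0.0, 18.4]
contact_force: [-0.3, -0.0, 6.3]
grip_width: 0.172
finger_force: 25.4
```

Emit:
send_rows(
  deltas=[
    [0.1, 0, 0, -0.02, 0, 0, 0],
    [0.1, 0, 0, -0.05, 0, 0, 0],
    [0.1, 0, 0, -0.05, 0, 0, 0],
    [0.1, 0, 0, -0.05, 0, 0, 0],
    [0.1, 0, 0, -0.05, 0, 0, 0],
    [0.1, 0, 0, -0.05, 0, 0, 0],
    [0.1, 0, 0, -0.03, 0, 0, 0],
    [0.1, 0, 0, 0, 0, 0, 0],
  ],
)

```text
t: 5.9
ee_pos: [0.4348, -0.2758, 0.191]
ee_rot: [179.9, -0.1, 18.4]
contact_force: [0.1, -0.5, -0.3]
grip_width: 0.172
finger_force: 24.8
```

Run:
```python
from h import *
x,y=car(57,19); plan(x,y,.19,18.37)
t=snapshot('top'); s=snapshot('scene')
cv2.imwrite('pics/a3.png',np.hstack([cv2.resize(t['frame'][220:310,300:400],(400,360),interpolation=2),cv2.resize(s['frame'][190:290,220:320],(400,400),interpolation=2)[:360]])[...,::-1])
```

```text
at [ 0.4348 -0.2758  0.191 ] [ 1.7986e+02 -6.0000e-02  1.8380e+01] F [ 0.1 -0.5 -0.3] grip 0.172 24.8 t 5.9
total units [ 0.4315 -0.6984  0.0012] [ 0.0008 -0.0003  0.0001] rows 14 per row [ 0.0308 -0.0499  0.0001] [ 0.0001 -0.      0.    ]
```

View pics/a3.png

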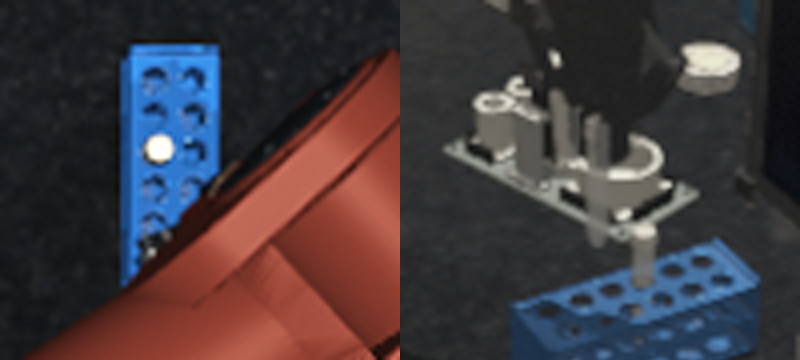

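The tube hangs upright in the grip, with its tip near scene (row 251, col 269).

Run:
```python
from h import *
s=snapshot('scene'); 
for z in(.12,.124,.128): print(z,proj(s,[.4348,-.2758,z]))
# tube axis column: light pixels between rows 230..250 in scene
f=s['frame'].astype(int)
for r in(226,232,238,244,247,249,251,253): print(r,f[r,262:278].sum(1)//3)
```

```text
0.12 [[251.29275624 269.00816812]]
0.124 [[250.06226431 269.01234316]]
0.128 [[248.82786442 269.01653057]]
226 [94 80 68 30 70 95 82 73 86 76 49 33 33 32 33 78]
232 [104 119 119 141 159 132 121 109 105 107 144 173 179 179 177 173]
238 [ 36  69  83  83 101 112 113 112 112 111 108 108 107 106 107 106]
244 [ 62  89 118 140 139 119 112 103  98  80  46  74 173 210 188 116]
247 [ 49  50  50  53  79 102 105 110 115 126 146 158 147 123 141 158]
249 [ 53  51  53  52  62  85 100 101  96  79  64  93 115 129 130 108]
251 [54 51 48 46 46 69 88 89 77 53 50 49 47 42 44 60]
253 [46 45 45 44 44 47 49 51 52 51 49 48 46 44 47 53]
```

Emit:
send_rows(
  deltas=[
    [0.1, 0.015, -0.025, -0.02, 0, 0, 0],
    [0.1, 0.031, -0.05, 0, 0, 0, 0],
    [0.1, 0.031, -0.05, 0, 0, 0, 0],
    [0.1, 0.031, -0.05, 0, 0, 0, 0],
    [0.1, 0.031, -0.05, 0, 0, 0, 0],
    [0.1, 0.031, -0.05, 0, 0, 0, 0],
    [0.1, 0.031, -0.05, 0, 0, 0, 0],
    [0.1, 0.031, -0.05, 0, 0, 0, 0],
    [0.1, 0.031, -0.05, 0, 0, 0, 0],
    [0.1, 0.031, -0.05, 0, 0, 0, 0],
    [0.1, 0.031, -0.05, 0, 0, 0, 0],
    [0.1, 0.031, -0.05, 0, 0, 0, 0],
    [0.1, 0.031, -0.05, 0, 0, 0, 0],
    [0.1, 0.031, -0.05, 0, 0, 0, 0],
    [0.1, 0.015, -0.025, 0, 0, 0, 0],
    [0.1, 0, 0, 0.02, 0, 0, 0],
    [0.1, 0, 0, 0, 0, 0, 0],
  ],
)

```text
t: 7.75
ee_pos: [0.5095, 0.045, 0.1877]
ee_rot: [-180.0, 0.1, 18.4]
contact_force: [0.0, -0.0, -0.4]
grip_width: 0.17
finger_force: 24.8
```

Run:
```python
from h import *
x,y=car(57,19); plan(x,y,.135,18.37); plan(x,y,.09)
s=snapshot('scene'); t=snapshot('top')
for c in((57,19,.12),(57,19,.054),(57,-19,.054),(57,0,.054)): print(c,proj(s,[*car(*c[:2]),c[2]])[0])
cv2.imwrite('pics/a4.png',np.hstack([cv2.resize(t['frame'][200:270,205:305],(400,280),interpolation=2),cv2.resize(s['frame'][190:245,210:290],(400,275),interpolation=2)[[*range(275)]+[0]*5]])[...,::-1])
```

```text
at [0.5095 0.045  0.1877] [-1.7997e+02  1.1000e-01  1.8410e+01] F [ 0.  -0.  -0.4] grip 0.17 24.8 t 7.75
total units [0.0017 0.004  0.1318] [-0.0002  0.0006  0.0002] rows 3 per row [0.0006 0.0013 0.0439] [-0.0001  0.0002  0.0001]
at [0.5095 0.045  0.1877] [-1.7997e+02  1.1000e-01  1.8410e+01] F [ 0.  -0.  -0.4] grip 0.17 24.8 t 7.75
total units [0.0019 0.0041 0.2443] [0. 0. 0.] rows 4 per row [0.0005 0.001  0.0611] [0. 0. 0.]
(57, 19, 0.12) [197.35565617 242.25516102]
(57, 19, 0.054) [214.79760177 242.76331448]
(57, -19, 0.054) [210.79246042 250.73693987]
(57, 0, 0.054) [212.77886846 246.78232002]
```

View pics/a4.png

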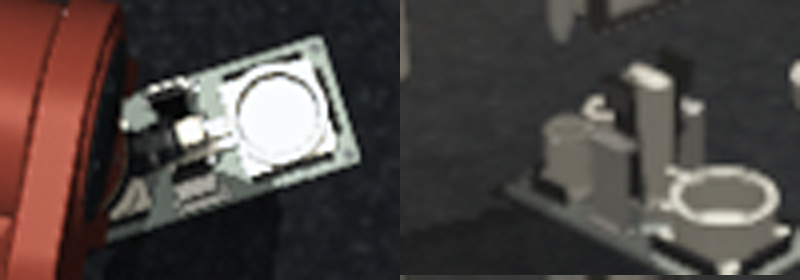

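The top picture shows the carrier partly hidden by the arm. In the scene picture the tube tip (row 198, col 242) hangs over the nearer small well (row 215, col 244), as projected. I'll go down in steps.

Emit:
send_rows(
  deltas=[
    [0.1, 0.0018, 0.004, 0.03, 0, 0, 0],
    [0.1, 0, 0, 0.05, 0, 0, 0],
    [0.1, 0, 0, 0.05, 0, 0, 0],
    [0.1, 0, 0, 0.02, 0, 0, 0],
    [0.1, 0, 0, 0.01, 0, 0, 0],
    [0.1, 0, 0, 0.01, 0, 0, 0],
    [0.1, 0, 0, 0, 0, 0, 0],
  ],
)

```text
t: 8.55
ee_pos: [0.5116, 0.0437, 0.1213]
ee_rot: [180.0, -0.0, 18.4]
contact_force: [0.6, -0.5, -0.5]
grip_width: 0.174
finger_force: 24.8
```

Emit:
send_rows(
  deltas=[
    [0.1, 0, 0, 0.01, 0, 0, 0],
    [0.1, 0, 0, 0.01, 0, 0, 0],
    [0.1, 0, 0, 0.005, 0, 0, 0],
    [0.1, 0, 0, 0, 0, 0, 0],
  ],
)

```text
t: 8.95
ee_pos: [0.5113, 0.0439, 0.1108]
ee_rot: [-180.0, 0.0, 18.4]
contact_force: [-0.5, -1.0, -0.8]
grip_width: 0.169
finger_force: 24.8
```

Emit:
send_rows(
  deltas=[
    [0.1, 0, 0, 0.015, 0, 0, 0],
    [0.1, 0, 0, 0.02, 0, 0, 0],
    [0.1, 0, 0, 0.015, 0, 0, 0],
    [0.1, 0, 0, 0.01, 0, 0, 0],
    [0.1, 0, 0, 0.007, 0, 0, 0],
    [0.1, 0, 0, 0, 0, 0, 0],
  ],
)

```text
t: 9.55
ee_pos: [0.5112, 0.0439, 0.0839]
ee_rot: [-180.0, 0.0, 18.4]
contact_force: [0.7, -0.2, -0.3]
grip_width: 0.171
finger_force: 24.8
```

Emit:
send_rows(
  deltas=[
    [0.1, 0, 0, 0.004, 0, 0, 0],
    [0.1, 0, 0, 0.003, 0, 0, 0],
    [0.1, 0, 0, 0, 0, 0, 0],
  ],
)

```text
t: 9.85
ee_pos: [0.5115, 0.0438, 0.0816]
ee_rot: [180.0, -0.0, 18.4]
contact_force: [-0.2, -0.9, -0.1]
grip_width: 0.169
finger_force: 24.8
```

Nearly at the floor; release it, rise, and go back for the other tube.

Emit:
send_rows(
  deltas=[
    [0.4, 0, 0, 0, 0, 0, 0],
    [0.4, 0, 0, 0, 0, 0, 0],
    [0.4, 0, 0, 0, 0, 0, 0],
    [0.4, 0, 0, -0.02, 0, 0, 0],
    [0.4, 0, 0, -0.04, 0, 0, 0],
    [0.4, 0, 0, -0.05, 0, 0, 0],
    [0.4, 0, 0, -0.05, 0, 0, 0],
    [0.4, 0, 0, -0.05, 0, 0, 0],
    [0.4, 0, 0, -0.05, 0, 0, 0],
    [0.4, 0, 0, 0, 0, 0, 0],
  ],
)

```text
t: 10.85
ee_pos: [0.513, 0.0436, 0.1891]
ee_rot: [179.9, -0.2, 18.4]
contact_force: [0.3, 0.9, 0.1]
grip_width: 0.401
finger_force: 0.0
```

Run:
```python
from h import *
plan(.4888,-.2465,.16,18.37,.03)
```

```text
at [0.513  0.0436 0.1891] [179.86  -0.25  18.38] F [0.3 0.9 0.1] grip 0.401 0.0 t 10.85
total units [-0.2864  0.669   0.0731] [ 0.0008 -0.0014  0.0001] rows 10 per row [-0.0286  0.0669  0.0073] [ 0.0001 -0.0001  0.    ]
```

Emit:
send_rows(
  deltas=[
    [0.6, -0.014, 0.0335, 0, 0, 0, 0],
    [0.6, -0.028, 0.067, 0, 0, 0, 0],
    [0.6, -0.028, 0.067, 0, 0, 0, 0],
    [0.6, -0.028, 0.067, 0, 0, 0, 0],
    [0.6, -0.028, 0.067, 0, 0, 0, 0],
    [0.6, -0.028, 0.067, 0, 0, 0, 0],
    [0.6, -0.028, 0.067, 0, 0, 0, 0],
    [0.6, -0.028, 0.067, 0, 0, 0, 0],
    [0.6, -0.028, 0.067, 0, 0, 0, 0],
    [0.6, -0.028, 0.067, 0, 0, 0, 0],
    [0.6, -0.016, 0.0345, 0, 0, 0, 0],
    [0.6, 0, 0, 0.06, 0, 0, 0],
    [0.6, 0, 0, 0, 0, 0, 0],
  ],
)

```text
t: 12.15
ee_pos: [0.4873, -0.2457, 0.1582]
ee_rot: [-179.7, 0.2, 18.3]
contact_force: [-1.0, -0.1, -0.9]
grip_width: 0.601
finger_force: 0.0
```

Run:
```python
from h import *
plan(.4888,-.2465,.07,18.37,.03)
s=snapshot('scene'); t=snapshot('top')
plan(.4888,-.2465,.07,18.37,.03)
f=t['frame'][225:300,205:370]
cv2.imwrite('pics/a5.png',np.hstack([cv2.resize(s['frame'][190:290,210:310],(400,400),interpolation=2),cv2.resize(t['frame'][205:280,210:285],(400,400),interpolation=2)])[...,::-1])
```

```text
at [ 0.4873 -0.2457  0.1582] [-1.7973e+02  1.6000e-01  1.8330e+01] F [-1.  -0.1 -0.9] grip 0.601 0.0 t 12.15
total units [0.0036 0.0041 0.2204] [-0.0015  0.0009 -0.0002] rows 3 per row [0.0012 0.0014 0.0735] [-0.0005  0.0003 -0.0001]
at [ 0.4885 -0.2458  0.1611] [-1.7991e+02  5.0000e-02  1.8390e+01] F [ 0.2 -0.3  0.6] grip 0.601 0.0 t 12.25
total units [0.0005 0.0024 0.2278] [-0.0005  0.0003  0.0001] rows 4 per row [0.0001 0.0006 0.057 ] [-0.0001  0.0001  0.    ]
```

View pics/a5.png

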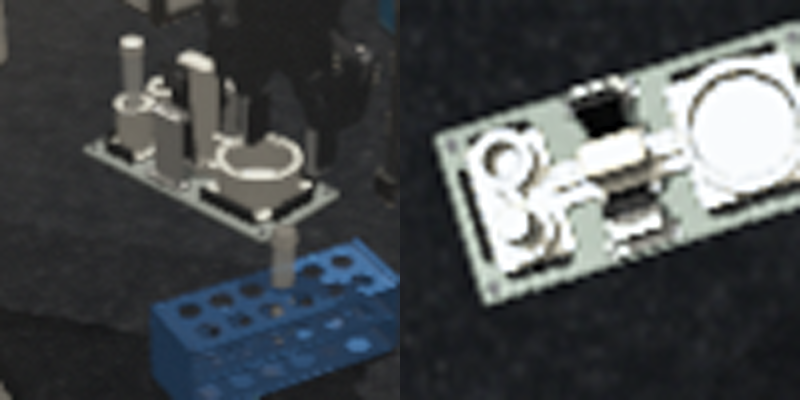

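The first tube stands in the nearer well (cap at scene ≈ row 200, col 242; top ≈ row 247, col 308). Now the second tube.

Emit:
send_rows(
  deltas=[
    [0.6, 0.001, 0.0015, 0.05, 0, 0, 0],
    [0.6, 0, 0, 0.06, 0, 0, 0],
    [0.6, 0, 0, 0.06, 0, 0, 0],
    [0.6, 0, 0, 0.035, 0, 0, 0],
    [0.6, 0, 0, 0.02, 0, 0, 0],
    [0.6, 0, 0, 0, 0, 0, 0],
    [0.1, 0, 0, 0, 0, 0, 0],
    [0.1, 0, 0, 0, 0, 0, 0],
    [0.1, 0, 0, 0, 0, 0, 0],
    [0.1, 0, 0, 0, 0, 0, 0],
    [0.1, 0, 0, 0, 0, 0, 0],
    [0.1, 0, 0, 0, 0, 0, 0],
  ],
  force=25,
)

```text
t: 13.45
ee_pos: [0.4902, -0.2474, 0.0727]
ee_rot: [179.9, -0.1, 18.4]
contact_force: [-0.3, 0.4, 6.4]
grip_width: 0.171
finger_force: 25.3
```

```bash
python3 -c "
from h import *
snapshot('top');plan(.4888,-.2465,.07);snapshot('top');plan(*car(57,-19),.19,18.37,.03)"
```

```text
at [ 0.4902 -0.2474  0.0727] [ 1.7991e+02 -6.0000e-02  1.8380e+01] F [-0.2  0.7  5.7] grip 0.175 25.3 t 13.5
total units [-0.0027 -0.0033  0.0068] [0. 0. 0.] rows 1 per row [-0.0027 -0.0033  0.0068] [0. 0. 0.]
at [ 0.4902 -0.2474  0.0727] [ 1.7991e+02 -6.0000e-02  1.8380e+01] F [-0.7 -0.2  6.8] grip 0.172 25.3 t 13.55
total units [ 0.3728 -0.6742 -0.2939] [ 0.0005 -0.0003  0.    ] rows 11 per row [ 0.0339 -0.0613 -0.0267] [ 0. -0.  0.]
```

Emit:
send_rows(
  deltas=[
    [0.1, 0, 0, -0.03, 0, 0, 0],
    [0.1, 0, 0, -0.07, 0, 0, 0],
    [0.1, 0, 0, -0.07, 0, 0, 0],
    [0.1, 0, 0, -0.07, 0, 0, 0],
    [0.1, 0.01, -0.02, -0.05, 0, 0, 0],
    [0.1, 0.033, -0.06, -0.015, 0, 0, 0],
    [0.1, 0.033, -0.06, 0, 0, 0, 0],
    [0.1, 0.033, -0.06, 0, 0, 0, 0],
    [0.1, 0.033, -0.06, 0, 0, 0, 0],
    [0.1, 0.033, -0.06, 0, 0, 0, 0],
    [0.1, 0.033, -0.06, 0, 0, 0, 0],
    [0.1, 0.033, -0.06, 0, 0, 0, 0],
    [0.1, 0.033, -0.06, 0, 0, 0, 0],
    [0.1, 0.033, -0.06, 0, 0, 0, 0],
    [0.1, 0.033, -0.06, 0, 0, 0, 0],
    [0.1, 0.02, -0.034, 0, 0, 0, 0],
    [0.1, 0.013, -0.02, 0.03, 0, 0, 0],
    [0.1, 0, 0, 0.05, 0, 0, 0],
    [0.1, 0, 0, 0, 0, 0, 0],
    [0.1, 0, 0, 0, 0, 0, 0],
  ],
)

```text
t: 15.55
ee_pos: [0.5457, 0.0555, 0.1611]
ee_rot: [-180.0, 0.1, 18.3]
contact_force: [-0.0, -0.5, 0.4]
grip_width: 0.167
finger_force: 24.7
```

```bash
python3 -c "
from h import *
for i in range(3): plan(*car(57,-19),.124,18.37,.03); snapshot('scene')"
```

```text
at [0.5457 0.0555 0.1611] [-1.7998e+02  8.0000e-02  1.8340e+01] F [-0.  -0.5  0.4] grip 0.167 24.7 t 15.55
total units [0.0023 0.0003 0.0928] [-0.0001  0.0004 -0.0002] rows 2 per row [0.0011 0.0001 0.0464] [-0.0001  0.0002 -0.0001]
at [0.5462 0.0554 0.1619] [1.7999e+02 1.0000e-02 1.8340e+01] F [ 0.9  0.5 -0.2] grip 0.166 24.7 t 15.6
total units [ 0.0011 -0.0003  0.0948] [ 0.      0.     -0.0002] rows 2 per row [ 0.0005 -0.0001  0.0474] [ 0.      0.     -0.0001]
at [0.5465 0.0554 0.1623] [ 1.7997e+02 -4.0000e-02  1.8340e+01] F [ 0.5  0.3 -0.2] grip 0.171 24.7 t 15.65
total units [ 0.0003 -0.0007  0.0958] [ 0.0002 -0.0002 -0.0002] rows 2 per row [ 0.0001 -0.0003  0.0479] [ 0.0001 -0.0001 -0.0001]
```

Emit:
send_rows(
  deltas=[
    [0.1, 0.001, -0.0003, 0.04, 0, 0, 0],
    [0.1, 0, 0, 0.04, 0, 0, 0],
    [0.1, 0, 0, 0.015, 0, 0, 0],
    [0.1, 0, 0, 0.01, 0, 0, 0],
    [0.1, 0, 0, 0.01, 0, 0, 0],
    [0.1, 0, 0, 0.005, 0, 0, 0],
    [0.1, 0, 0, 0, 0, 0, 0],
  ],
)

```text
t: 16.4
ee_pos: [0.5464, 0.0563, 0.1133]
ee_rot: [-180.0, 0.0, 18.4]
contact_force: [0.5, -0.2, -0.8]
grip_width: 0.168
finger_force: 24.8
```

In the well, no force. Down to just above the floor.

Emit:
send_rows(
  deltas=[
    [0.1, 0, 0, 0.02, 0, 0, 0],
    [0.1, 0, 0, 0.02, 0, 0, 0],
    [0.1, 0, 0, 0.015, 0, 0, 0],
    [0.1, 0, 0, 0.01, 0, 0, 0],
    [0.1, 0, 0, 0.007, 0, 0, 0],
    [0.1, 0, 0, 0, 0, 0, 0],
  ],
)

```text
t: 17.0
ee_pos: [0.5464, 0.0563, 0.0843]
ee_rot: [-180.0, 0.0, 18.4]
contact_force: [1.1, -1.0, -0.4]
grip_width: 0.172
finger_force: 24.6
```

Emit:
send_rows(
  deltas=[
    [0.4, 0, 0, 0, 0, 0, 0],
    [0.4, 0, 0, 0, 0, 0, 0],
    [0.4, 0, 0, 0, 0, 0, 0],
    [0.4, 0, 0, -0.02, 0, 0, 0],
    [0.4, 0, 0, -0.05, 0, 0, 0],
    [0.4, 0, 0, -0.06, 0, 0, 0],
    [0.4, 0, 0, -0.07, 0, 0, 0],
    [0.6, 0, 0, -0.07, 0, 0, 0],
    [1.0, 0, 0, -0.04, 0, 0, 0],
    [1.0, 0, 0, 0, 0, 0, 0],
  ],
)

```text
t: 18.0
ee_pos: [0.5478, 0.0561, 0.2116]
ee_rot: [179.9, -0.2, 18.4]
contact_force: [-0.2, 0.2, -0.2]
grip_width: 0.887
finger_force: 0.0
```

Run:
```python
from h import *
s=snapshot('scene'); t=np.load('top0.npy',allow_pickle=True).item()
for n in('scene',):
  f=s['frame'].astype(int); c=proj(s,[.4565,.27,.1])[0]; r,k=c.astype(int); print(c)
  w=f[r-12:r+13,k-12:k+13]; red=(w[...,0]>90)&(w[...,1]<.6*w[...,0]); print(red.sum(), [a.mean()-12+o for a,o in zip(np.nonzero(red),(r,k))] if red.any() else '')
P=cloud(t); B=P[(np.hypot(P[:,0]-.457,P[:,1]-.27)<.045)&(P[:,2]>.02)]
for a in(.02,.04,.06,.08,.1):
  q=B[(B[:,2]>a)&(B[:,2]<a+.02)]; print(a,len(q),q.min(0),q.max(0),q.mean(0))
plan(.4565,.27,.2,108.37,.03)
```

```text
[180.22808757 201.43073685]
38 [np.float64(179.73684210526315), np.float64(201.6315789473684)]
0.02 27 [0.43737596 0.24590854 0.02045704] [0.48483533 0.26333635 0.03995564] [0.46157648 0.25111928 0.02867851]
0.04 31 [0.43441665 0.24671426 0.04032315] [0.48417777 0.26583025 0.05856883] [0.46106903 0.25242355 0.04863476]
0.06 68 [0.43394121 0.24586211 0.06031754] [0.48299716 0.29402416 0.07996475] [0.45694962 0.25909615 0.07326796]
0.08 126 [0.43395632 0.24736401 0.08005281] [0.48240227 0.29324349 0.09679606] [0.45971465 0.26502948 0.0856842 ]
0.1 102 [0.44170419 0.25613075 0.10022214] [0.4708114  0.2834765  0.11587881] [0.45690947 0.26974892 0.1086989 ]
at [0.5471 0.0562 0.2096] [ 1.7995e+02 -9.0000e-02  1.8380e+01] F [-0.2  1.5 -0.4] grip 0.962 0.0 t 18.05
total units [-0.0465 -0.5787  0.0234] [ 6.000e-04 -2.000e-04 -4.999e-01] rows 12 per row [-0.0039 -0.0482  0.0019] [ 0.     -0.     -0.0417]
```

Emit:
send_rows(
  deltas=[
    [1.0, 0, 0, 0, 0, 0, -0.0417],
    [1.0, 0, 0, 0, 0, 0, -0.0417],
    [1.0, 0, 0, 0, 0, 0, -0.0417],
    [1.0, 0, 0, 0, 0, 0, -0.0417],
    [1.0, 0, 0, 0, 0, 0, -0.0417],
    [1.0, 0, 0, 0, 0, 0, -0.0417],
    [1.0, 0, 0, 0, 0, 0, -0.0417],
    [1.0, 0, 0, 0, 0, 0, -0.0417],
    [1.0, 0, 0, 0, 0, 0, -0.0417],
    [1.0, 0, 0, 0, 0, 0, -0.0417],
    [1.0, 0, 0, 0, 0, 0, -0.0417],
    [1.0, 0, 0, 0, 0, 0, -0.0413],
    [1.0, 0.07, -0.005, 0, 0, 0, 0],
    [1.0, 0.09, -0.007, 0, 0, 0, 0],
    [1.0, 0.09, -0.007, 0, 0, 0, 0],
    [1.0, 0.09, -0.007, 0, 0, 0, 0],
    [1.0, 0.09, -0.007, 0, 0, 0, 0],
    [1.0, 0.09, -0.007, 0, 0, 0, 0],
    [1.0, 0.058, -0.004, 0.03, 0, 0, 0],
    [1.0, 0, 0, 0, 0, 0, 0],
  ],
)

```text
t: 20.05
ee_pos: [0.4544, 0.2719, 0.1936]
ee_rot: [-179.7, -0.0, 108.6]
contact_force: [0.1, -0.9, 0.5]
grip_width: 0.996
finger_force: 0.0
```

```bash
python3 -c "
from h import *
for i in range(2): snapshot('top'); snapshot('scene')
plan(.4573,.27,.041,108.37,.03)"
```

```text
at [0.4571 0.2693 0.1963] [-1.7995e+02  2.0000e-02  1.0834e+02] F [0.4 0.4 0.2] grip 0.999 0.0 t 20.25
total units [0.0016 0.0013 0.3882] [-0.0003  0.0001 -0.0002] rows 6 per row [0.0003 0.0002 0.0647] [-0.  0. -0.]
```

Emit:
send_rows(
  deltas=[
    [1.0, 0.0015, 0.0013, 0.05, 0, 0, 0],
    [1.0, 0, 0, 0.08, 0, 0, 0],
    [1.0, 0, 0, 0.08, 0, 0, 0],
    [1.0, 0, 0, 0.08, 0, 0, 0],
    [1.0, 0, 0, 0.06, 0, 0, 0],
    [1.0, 0, 0, 0.028, 0, 0, 0],
    [1.0, 0, 0, 0.01, 0, 0, 0],
    [1.0, 0, 0, 0, 0, 0, 0],
    [0.4, 0, 0, 0, 0, 0, 0],
    [0.4, 0, 0, 0, 0, 0, 0],
    [0.4, 0, 0, 0, 0, 0, 0],
    [0.4, 0, 0, 0, 0, 0, 0],
    [0.4, 0, 0, 0, 0, 0, 0],
    [0.4, 0, 0, 0, 0, 0, 0],
  ],
  force=30,
)

```text
t: 21.65
ee_pos: [0.4582, 0.2712, 0.0431]
ee_rot: [179.9, 0.0, 108.4]
contact_force: [-1.6, -0.1, 5.3]
grip_width: 0.592
finger_force: 31.2
```

Emit:
send_rows(
  deltas=[
    [0.4, 0, 0, -0.03, 0, 0, 0],
    [0.4, 0, 0, -0.07, 0, 0, 0],
    [0.4, 0, 0, -0.08, 0, 0, 0],
    [0.4, 0, 0, -0.08, 0, 0, 0],
    [0.4, 0, 0, -0.08, 0, 0, 0],
    [0.4, 0, 0, -0.06, 0, 0, 0],
    [0.4, 0, 0, 0, 0, 0, 0],
    [0.4, 0, 0, 0, 0, 0, 0],
  ],
)

```text
t: 22.45
ee_pos: [0.4575, 0.271, 0.2025]
ee_rot: [179.9, 0.0, 108.4]
contact_force: [0.1, -0.4, -0.7]
grip_width: 0.59
finger_force: 31.4
```

Run:
```python
from h import *
s=snapshot('scene'); st=state(); plan(*car(-70,0),.2,108.37,.03)
x,y,z=st['ee_pos']; p=proj(s,[[x,y,z-.043],[x,y,z-.043+.06]]); print(p)
r,c=int(p[0,0]),int(p[0,1]); f=s['frame']
t=snapshot('top'); pt=proj(t,[x,y,z-.043])[0]; R,C=int(pt[0]),int(pt[1]); print(pt,(r-50,c-40),(R-40,C-40))
cv2.imwrite('pics/a6.png',np.hstack([cv2.resize(f[r-50:r+30,c-40:c+40],(400,400),interpolation=2),cv2.resize(t['frame'][R-40:R+40,C-40:C+40],(400,400),interpolation=2)])[...,::-1])
```

```text
at [0.457  0.2708 0.2013] [-179.98    0.    108.38] F [-0.4  0.7 -1.7] grip 0.586 31.4 t 22.5
total units [-0.8985 -0.0047  0.0034] [-0.0001  0.      0.0001] rows 12 per row [-0.0749 -0.0004  0.0003] [-0.  0.  0.]
[[165.25834852 200.34189079]
 [149.42095808 199.12443423]]
[264.6574601  139.44063227] (115, 160) (224, 99)
```

View pics/a6.png

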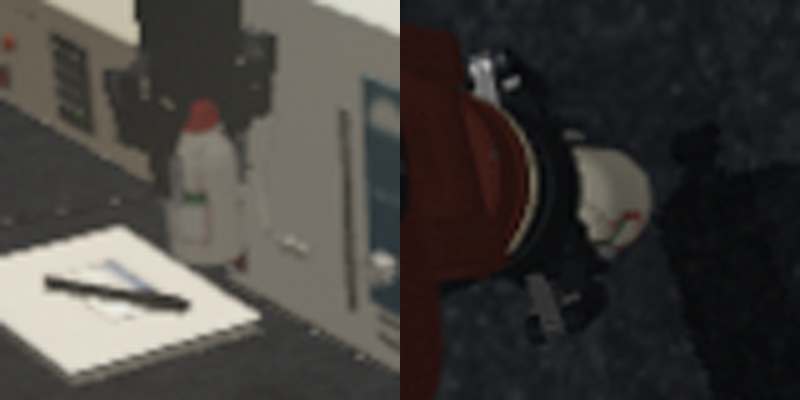

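The bottle hangs upright in the grip (its cap is under the palm). Carry it over the large well.

Emit:
send_rows(
  deltas=[
    [0.4, -0.04, 0, 0, 0, 0, 0],
    [0.4, -0.075, -0.0005, 0, 0, 0, 0],
    [0.4, -0.075, -0.0005, 0, 0, 0, 0],
    [0.4, -0.075, -0.0005, 0, 0, 0, 0],
    [0.4, -0.075, -0.0005, 0, 0, 0, 0],
    [0.4, -0.075, -0.0005, 0, 0, 0, 0],
    [0.4, -0.075, -0.0005, 0, 0, 0, 0],
    [0.4, -0.075, -0.0005, 0, 0, 0, 0],
    [0.4, -0.075, -0.0005, 0, 0, 0, 0],
    [0.4, -0.075, -0.0005, 0, 0, 0, 0],
    [0.4, -0.075, 0, 0, 0, 0, 0],
    [0.4, -0.07, 0, 0, 0, 0, 0],
    [0.4, -0.038, 0, 0.05, 0, 0, 0],
    [0.4, 0, 0, 0.07, 0, 0, 0],
    [0.4, 0, 0, 0.07, 0, 0, 0],
    [0.4, 0, 0, 0.03, 0, 0, 0],
    [0.4, 0, 0, 0, 0, 0, 0],
    [0.4, 0, 0, 0, 0, 0, 0],
  ],
)

```text
t: 24.35
ee_pos: [0.5689, -0.0705, 0.1143]
ee_rot: [180.0, 0.0, 108.4]
contact_force: [-1.2, 0.5, -1.3]
grip_width: 0.589
finger_force: 31.3
```

Run:
```python
from h import *
t=snapshot('top');s=snapshot('scene'); plan(*car(-70,0),.093,108.37,.03)
x,y=car(-70,0); p=proj(s,[x,y,.05])[0]; r,c=int(p[0]),int(p[1]); pt=proj(t,[x,y,.05])[0];R,C=int(pt[0]),int(pt[1]);print(p,pt)
cv2.imwrite('pics/a7.png',np.hstack([cv2.resize(s['frame'][r-40:r+30,c-40:c+30],(400,400),interpolation=2),cv2.resize(t['frame'][R-35:R+35,C-45:C+25],(400,400),interpolation=2)])[...,::-1])
```

```text
at [ 0.5696 -0.0708  0.1153] [1.7990e+02 8.0000e-02 1.0839e+02] F [-0.2 -0.1 -0.8] grip 0.588 31.3 t 24.45
total units [ 0.0008 -0.0027  0.0557] [0.0006 0.0005 0.0001] rows 1 per row [ 0.0008 -0.0027  0.0557] [0.0006 0.0005 0.0001]
[226.94593193 274.54994603] [227.32333233 274.43557733]
```

View pics/a7.png

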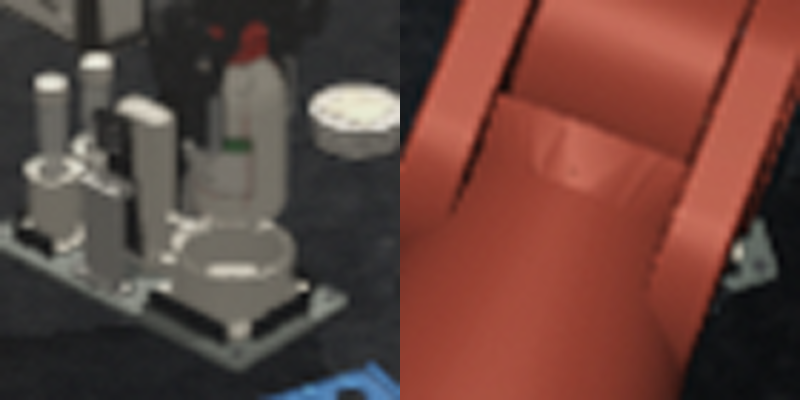

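The bottle (cols 183–288 of the left crop) hangs centred over the well (177–298), and both tubes stand in their wells.

Emit:
send_rows(
  deltas=[
    [0.4, 0, -0.002, 0.03, 0, 0, 0],
    [0.4, 0, 0, 0.02, 0, 0, 0],
    [0.4, 0, 0, 0.015, 0, 0, 0],
    [0.4, 0, 0, 0.01, 0, 0, 0],
    [0.4, 0, 0, 0.01, 0, 0, 0],
    [0.4, 0, 0, 0, 0, 0, 0],
  ],
)

```text
t: 25.05
ee_pos: [0.5677, -0.0708, 0.0789]
ee_rot: [-180.0, -0.0, 108.4]
contact_force: [-0.1, 0.9, -1.0]
grip_width: 0.585
finger_force: 31.3
```

Emit:
send_rows(
  deltas=[
    [0.4, 0, 0, 0.015, 0, 0, 0],
    [0.4, 0, 0, 0.015, 0, 0, 0],
    [0.4, 0, 0, 0.01, 0, 0, 0],
    [0.4, 0, 0, 0.007, 0, 0, 0],
    [0.4, 0, 0, 0.004, 0, 0, 0],
    [0.4, 0, 0, 0, 0, 0, 0],
  ],
)

```text
t: 25.65
ee_pos: [0.5679, -0.0708, 0.059]
ee_rot: [-180.0, -0.0, 108.4]
contact_force: [-1.1, 0.9, -0.9]
grip_width: 0.586
finger_force: 31.2
```

Emit:
send_rows(
  deltas=[
    [0.4, 0, 0, 0.004, 0, 0, 0],
    [0.4, 0, 0, 0.002, 0, 0, 0],
    [0.8, 0, 0, 0, 0, 0, 0],
    [1.0, 0, 0, 0, 0, 0, 0],
    [1.0, 0, 0, 0, 0, 0, 0],
    [1.0, 0, 0, 0, 0, 0, 0],
    [1.0, 0, 0, -0.02, 0, 0, 0],
    [1.0, 0, 0, -0.05, 0, 0, 0],
    [1.0, 0, 0, -0.07, 0, 0, 0],
    [1.0, 0, 0, -0.08, 0, 0, 0],
    [1.0, 0, 0, -0.08, 0, 0, 0],
    [1.0, 0, 0, -0.06, 0, 0, 0],
    [1.0, 0.04, 0, 0, 0, 0, 0],
    [1.0, 0.06, 0, 0, 0, 0, 0],
    [1.0, 0.05, 0, 0, 0, 0, 0],
    [1.0, 0.025, 0, 0, 0, 0, 0],
    [1.0, 0, 0, 0, 0, 0, 0],
    [1.0, 0, 0, 0, 0, 0, 0],
  ],
)

```text
t: 27.45
ee_pos: [0.546, -0.0046, 0.2006]
ee_rot: [-180.0, 0.0, 108.4]
contact_force: [-0.1, -0.5, -0.2]
grip_width: 1.0
finger_force: 0.0
```

Run:
```python
from h import *
t=snapshot('top');s=snapshot('scene'); plan(*car(0,0),.083,108.37,.03)
tops=[('bottle',car(-70,0),.124),('ta',car(57,19),.112),('tb',car(57,-19),.112)]
for n,p,z in tops: print(n,np.round(proj(s,[*p,z])[0],1))
p=proj(s,[*car(0,0),.08])[0]; r,c=int(p[0]),int(p[1]); print((r-35,c-40))
cv2.imwrite('pics/a8.png',cv2.resize(s['frame'][r-35:r+35,c-40:c+40],(800,600*7//6*0+600),interpolation=2)[...,::-1])
```

```text
at [ 0.5461 -0.0051  0.2006] [-1.7999e+02  1.0000e-02  1.0834e+02] F [ 1.  -0.8 -0.5] grip 0.998 0.0 t 27.55
total units [0.0014 0.0015 0.294 ] [-0.0001  0.0001 -0.0002] rows 4 per row [0.0003 0.0004 0.0735] [-0.  0. -0.]
bottle [206.9 274.8]
ta [199.5 242.3]
tb [195.7 250.4]
(176, 218)
```

View pics/a8.png

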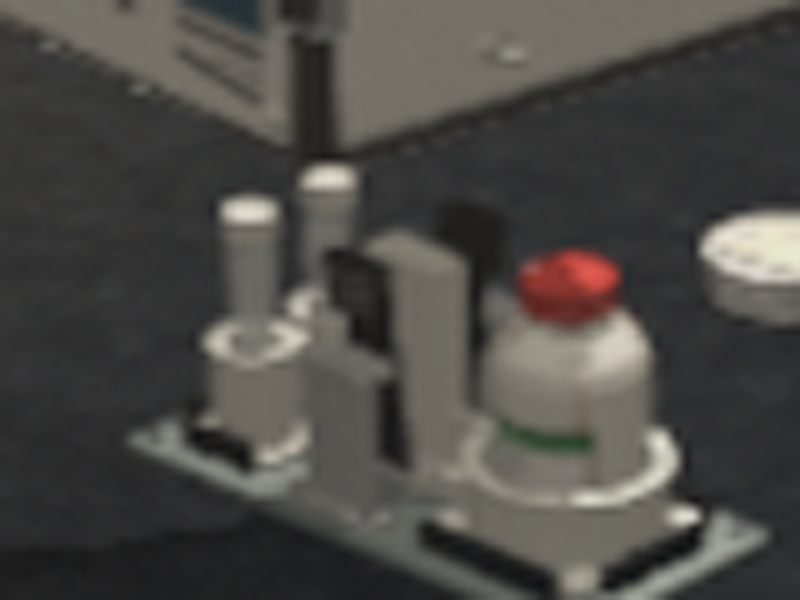

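The picture shows the bottle and both tubes down in their wells; their cap tops at rows ≈207, 200 and 197 match the projected seated heights. That was my eleventh picture, one over the limit, so from here I'll use numbers only. Down onto the catches and pinch.

Emit:
send_rows(
  deltas=[
    [1.0, 0.001, 0.0013, 0.04, 0, 0, 0],
    [1.0, 0, 0, 0.06, 0, 0, 0],
    [1.0, 0, 0, 0.07, 0, 0, 0],
    [1.0, 0, 0, 0.06, 0, 0, 0],
    [1.0, 0, 0, 0.04, 0, 0, 0],
    [1.0, 0, 0, 0.024, 0, 0, 0],
    [1.0, 0, 0, 0, 0, 0, 0],
    [1.0, 0, 0, 0, 0, 0, 0],
  ],
  force=45,
)

```text
t: 28.35
ee_pos: [0.5468, -0.0041, 0.0839]
ee_rot: [180.0, 0.0, 108.4]
contact_force: [0.7, 0.3, 0.4]
grip_width: 0.997
finger_force: 0.0
```

Emit:
send_rows(
  deltas=[
    [0.6, 0, 0, 0, 0, 0, 0],
    [0.4, 0, 0, 0, 0, 0, 0],
    [0.3, 0, 0, 0, 0, 0, 0],
    [0.3, 0, 0, 0, 0, 0, 0],
    [0.3, 0, 0, 0, 0, 0, 0],
    [0.3, 0, 0, 0, 0, 0, 0],
    [0.3, 0, 0, 0, 0, 0, 0],
    [0.3, 0, 0, 0, 0, 0, 0],
  ],
  force=45,
)

```text
t: 29.15
ee_pos: [0.5467, -0.0045, 0.0853]
ee_rot: [180.0, 0.1, 108.4]
contact_force: [-6.9, -2.1, 12.2]
grip_width: 0.434
finger_force: 44.8
```

Both catches are fully in. Ease the side force slightly and start lifting.

Emit:
send_rows(
  deltas=[
    [0.3, 0, -0.001, 0, 0, 0, 0],
    [0.3, 0, 0, -0.005, 0, 0, 0],
    [0.3, 0, 0, -0.008, 0, 0, 0],
    [0.3, 0, 0, -0.01, 0, 0, 0],
    [0.3, 0, 0, -0.01, 0, 0, 0],
    [0.3, 0, 0, 0, 0, 0, 0],
  ],
)

```text
t: 29.75
ee_pos: [0.5463, -0.0041, 0.097]
ee_rot: [180.0, 0.0, 108.4]
contact_force: [-0.7, -1.2, -4.8]
grip_width: 0.433
finger_force: 45.7
```

Emit:
send_rows(
  deltas=[
    [0.3, 0, 0, -0.01, 0, 0, 0],
    [0.3, 0, 0, -0.015, 0, 0, 0],
    [0.3, 0, 0, -0.02, 0, 0, 0],
    [0.3, 0, 0, -0.025, 0, 0, 0],
    [0.3, 0, 0, -0.025, 0, 0, 0],
    [0.3, 0, 0, -0.025, 0, 0, 0],
    [0.3, 0, 0, -0.025, 0, 0, 0],
    [0.3, 0, 0, -0.025, 0, 0, 0],
    [0.3, 0, 0, -0.02, 0, 0, 0],
    [0.3, 0, 0, -0.015, 0, 0, 0],
    [0.3, 0, 0, -0.01, 0, 0, 0],
    [0.3, 0, 0, -0.005, 0, 0, 0],
    [0.3, 0, 0, 0, 0, 0, 0],
    [0.3, 0, 0, 0, 0, 0, 0],
    [0.3, 0, 0, 0, 0, 0, 0],
    [0.3, 0, 0, 0, 0, 0, 0],
    [0.3, 0, 0, 0, 0, 0, 0],
    [0.3, 0, 0, 0, 0, 0, 0],
  ],
)

```text
t: 31.55
ee_pos: [0.5459, -0.004, 0.1843]
ee_rot: [-180.0, 0.0, 108.4]
contact_force: [-0.0, 0.1, -4.6]
grip_width: 0.432
finger_force: 45.7
```

Run:
```python
from h import *
for i in range(2):
    s=snapshot('scene'); st=state()
    print(st['ee_pos'],st['ee_rot'],st['contact_force'],st['torque'],st['grip_width'],st['finger_force'],abs(st['joint_velocities']).max())
# level & height from scene cloud: points in carrier axes, along x
P=cloud(s); d=P[:,:2]-O; u=d@[np.cos(TH),np.sin(TH)]; v=d@[-np.sin(TH),np.cos(TH)]
m=(abs(v)<.05)&(abs(u)<.12)&(P[:,2]>.085)
for a in np.arange(-.11,.1,.02):
    k=m&(u>=a)&(u<a+.02)
    if k.any(): print(round(a,2),k.sum(),np.round(np.percentile(P[k,2],[2,50,98]),3))
f=s['frame'].astype(int); p=proj(s,[*car(-70,0),.224])[0]; r,c=p.astype(int); w=f[r-12:r+13,c-12:c+13]; red=(w[...,0]>90)&(w[...,1]<.6*w[...,0])
print('cap pred',p,[a.mean()-12+o for a,o in zip(np.nonzero(red),(r,c))],red.sum())
for q in('tube_a','bottle','carrier'):
  for k in recognise('scene',q)[:3]: print(q,np.round(k['pixel'],1),round(k['confidence'],2))
for x,y in((57,19),(57,-19)): print('tube top pred',proj(s,[*car(x,y),.212])[0])
```

```text
[ 0.54593023 -0.00400358  0.18434306] [-1.79995059e+02  2.55439329e-03  1.08379641e+02] [-0.15959181  0.08480627 -4.46782276] [0.01437266 0.01273224 0.00414279] 0.4371741544882446 45.65481662750244 0.11250117819048254
[ 0.54594955 -0.00400001  0.18438572] [-1.79999456e+02  3.90493157e-03  1.08378172e+02] [-0.65016093 -0.03339657 -4.64325492] [ 0.02575928 -0.02075879 -0.02518237] 0.43011192993732067 45.65568387508392 0.11428514505041465
-0.11 264 [0.107 0.141 0.194]
-0.09 295 [0.111 0.181 0.636]
-0.07 899 [0.122 0.598 0.667]
-0.05 1608 [0.167 0.505 0.671]
-0.03 1360 [0.123 0.355 0.648]
-0.01 651 [0.122 0.286 0.566]
0.01 221 [0.115 0.476 0.676]
0.03 280 [0.108 0.152 0.676]
0.05 197 [0.109 0.16  0.674]
0.07 7 [0.11  0.111 0.67 ]
cap pred [178.12232305 275.04775901] [np.float64(180.875), np.float64(274.64285714285717)] 56
tube_a [177.6 241.4] 0.57
bottle [194.5 276.5] 0.64
carrier [199.9 258.4] 0.58
carrier [271.6 282.5] 0.46
tube top pred [171.75190085 241.50841378]
tube top pred [168.2628177  249.91905713]
```

The force (4.6 N) matches the loaded carrier. It hangs about 10 cm up, level to within about 2 mm end to end, and still.

```bash
python3 -c "
from plant import *
print(finish_job())"
```

```text
the job is handed in; nothing more can be done
None
```

I loaded the carrier with the bottle and both tubes, pinched it free and handed the job in with it held by both catches about 10 cm over the dock, level and still, at about 32 s; no verdict came back, and I viewed 11 pictures, one over the limit of 10.

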